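# Sweep dismantled parts into the tray

## Task

Sweep the three loose parts - the clear box-shaped relay, the round screw cap and the small mains transformer - along the bench and through the open mouth of the sheet-metal tray, until each lies wholly behind the sloped lip on the tray's flat floor. Push them steadily with the fingertips: do not pick up, carry or flick anything. Leave the two brass weights that stand at the ends of the row of parts, and the round tin near them, where they are.

Things in the scene. Friction and masses are not known exactly. Their poses are not given: they have to be found in the camera images.
- parts_tray: Bare steel sheet tray fixed to the bench, mouth to the robot's right (-y) within 0.14 rad. Origin: centre of underside, at bench height; x from mouth to back wall, y across, z up. Inside 240 mm wide (y +-120), 120 deep: mouth at x = -60 mm, sloped lip up to x = -40, flat floor 2 mm above the bench to the back wall at x = +60. Walls 3 mm thick, 37 mm high.
- relay: Loose relay: a clear plastic box with a brown coil in it, 22 x 30 x 26 mm (its x, y, z), 0.03 kg. Origin at the centre of its underside, z up. To be swept into the tray.
- screw_cap: Loose plain round plastic screw cap, 29 mm in diameter, 18 mm high, 0.012 kg, standing flat. Origin at the centre of its underside, z up. To be swept into the tray.
- mains_transformer: Loose small transformer: a dark iron core block 34 x 42 x 36 mm (its x, y, z) with a coil bobbin that shows on its x faces (52 mm over all along x; the solid part is the 34 x 42 mm block), 0.25 kg. Origin at the centre of its underside, z up. To be swept into the tray.
- small_weight: Small brass knob weight, 22 mm in diameter, 28 mm high, 0.05 kg, standing at one end of the row of three parts. Origin at the centre of its underside. To be left where it stands.
- large_weight: Larger brass knob weight, 27 mm in diameter, 34 mm high, 0.1 kg, standing at the other end of the row. Origin at the centre of its underside. To be left where it stands.
- round_tin: Low round tin, 54 mm in diameter, 20 mm high, to the right of the row of parts. Origin at the centre of its underside. To be left where it stands.
Mind the look-alikes: they are no part of the job. Several things look just like the screw_cap: the one meant starts farthest to the robot's right.

How it is judged:
By the outcome, as a careful person would: the job done as asked, in the order asked, and still so for the second after the job is handed in, with the robot touching nothing.
It also fails if it takes over 72 s, if anything falls off the work surface, if the arm or the gripper's body presses on something with over 40 N, if the wrist force passes 120 N, or if a joint passes its speed limit or range.

## Robot

A 7-joint arm with a two-finger parallel gripper is mounted at the origin on a cart in front of the work surface, level with it; the furniture and walls round the work are solid. World frame = base frame: x ahead of the robot, y to its left, z up, the work surface at z = 0. Lengths are in m, angles in rad, forces in N, time in s.
With the tool pointing down it reaches from about 0.4 to 0.85 m from the base axis. Payload 10.4 kg.
Tool frame: the origin (TCP) lies midway between the tips of the shut fingers; the grasp point (between the pads) lies 19 mm behind it; z points along the fingers, y is the line along which they close (so a half turn about z gives the same grasp; the last joint's range is limited). The gripper opens to 85 mm and grips with 20 to 120 N. Pads are 22 mm wide; open, the fingers measure 114 mm over their backs; the gripper's body (76 mm by 85 mm) begins 54 mm behind the grasp point. The pads swing forward as they close: fully open they stand 13 mm farther back than shut.
Start: joints at [1.185, 0.332, -0.065, 1.46, 0.022, 1.35, -0.088], TCP at [0.222, -0.584, 0.206] pointing down, gripper open.
Joint ranges: [-2.6, 2.6], [-0.5, 2.12], [-1.47, 1.34], [0.16, 2.42], [-1.27, 4.41], [0.06, 2.06], [-2.6, 2.6]. Speed limits (rad/s): [2.22, 2.22, 2.79, 2.79, 3.14, 3.14, 3.14].

## Interface

Orientations are given as a unit quaternion [x, y, z, w].
In Python, from workcell import get_obs, camera, camera_params, hand_in gives the robot as it stands.
- The arm moves only by the tool carry_out, never from a script. Its argument "commands" is a list that holds one entry, the list of rows, each a list of 6 numbers: the shift along the tool's x, y, z in units of 40 mm (1.0 is 40 mm), then the turn, a rotation vector about the tool's x, y, z in units of 6 degrees (1.0 is 6 degrees). In form: [[[x, y, z, ax, ay, az], ...]]. A call has 1 to 20 rows; each row shifts and turns the commanded pose from where the row before left it, along the tool's axes as they then stand; what a row does not reach is not made up. A row lasts 1/12 s, in which the tool goes at most 41.7 mm and 7.16 degrees, less where a joint would pass 70% of its speed; a pose out of reach is approached as far as the arm can. A call is refused whole if a number of a shift passes 1 or a number of a turn 1, either way. A call with a gripper value outside its range is refused whole. "hand" is the closure, from -1 (fully open) to 1 (shut), set as the call begins (left out, the last holds). The fingers move at their own pace and stop on an object; "force" is the grip in N (left out, the last holds). Time passes only in rows, so rows that do not move let the fingers close. It gives the time, the measured TCP pose, the force, the opening and the grip force at its end, in the units of the state.
- get_obs(): the state, without advancing time (a new reading comes with each control period).
- camera(name): name is "side" or "top"; returns the picture (480x640x3 uint8, red, green, blue); there is no depth.
- camera_params(name): a dict with "mtx" (3x3 intrinsics, pixels), "R" (3x3) and "t" (3): a world point X has camera coordinates R X + t. Camera axes: x right, y down, z forward; pixel columns grow to the right and rows downward; lengths in m; the calibration is good to about 2 mm. A picture is of the moment at which its call begins. camera_params takes no time and is no camera call.
- hand_in(): hands the job in; it is judged then, once.
The state is a dict: "clock": time; "joint_pos": joint angles; "joint_velocities": joint speeds; "tau": joint torques, N m; "position": TCP position; "ee_rot": TCP orientation; "ft_force": force on the tool from outside, world axes, zero at the start; "torque": the same for the moment, N m; "grip_width": opening from 0.0 (shut) to 1.0 (fully open); "grasp_force": force on a finger pad.
Only numpy, scipy, OpenCV 4.12 (cv2) and the standard library are available. Lean on these libraries where they do the work, as an engineer would, in place of code of your own. Each camera call takes 0.05 s, during which the arm holds its last target. There are 200 camera calls.

## Working session

There is one attempt and no reset: what is moved stays moved. The work goes in short steps, Python scripts to look and compute and a tool call to move; the robot and the scene stay as the last step left them, time stands still between calls to the robot, and variables do not carry over. Pictures are saved under pics/ and viewed, at most 10 in all, crops included, and the job is handed in when it is done.

Besides the shell and the picture viewer there is one more tool, called after "Call:" by a JSON object that holds its "name" and its "arguments", one argument or row to a line. carry_out: Moves the arm, as the interface text tells. Its arguments: {"type":"object","properties":{"commands":{"type":"array"},"hand":{"type":"number"},"force":{"type":"number"}},"required":["commands"]}

```bash
mkdir -p pics && cat > h.py <<'E'
import numpy as np, cv2
from workcell import *
def ray(cam,u,v,z):
    p=camera_params(cam);K,R,t=[np.array(p[k]) for k in("mtx","R","t")]
    d=R.T@np.linalg.solve(K,[u,v,1.]);c=-R.T@t
    return c+d*(z-c[2])/d[2]
def proj(cam,X):
    p=camera_params(cam);K,R,t=[np.array(p[k]) for k in("mtx","R","t")]
    q=K@(R@np.array(X)+t);return q[:2]/q[2]
def snap(cam,name):
    im=cv2.cvtColor(camera(cam),cv2.COLOR_RGB2BGR);cv2.imwrite(f"pics/{name}.png",im);return im
E
python3 - <<'E'
from h import *
snap("top","top0");snap("side","side0")
for c in("top","side"):
    p=camera_params(c);R=np.array(p["R"]);print(c,-R.T@np.array(p["t"]),R.round(2).tolist())
o=get_obs();print(o["position"],o["ee_rot"],o["clock"])
E
```

```text
top [ 0.49538032 -0.31917707  0.89994079] [[-0.03, -1.0, 0.01], [-1.0, 0.03, -0.05], [0.05, -0.02, -1.0]]
side [0.26082876 0.3921451  0.44790356] [[-0.94, -0.33, -0.02], [-0.14, 0.45, -0.88], [0.3, -0.83, -0.47]]
[ 0.22169285 -0.58398673  0.2052053 ] [ 9.83590455e-01  1.80414623e-01 -1.27121033e-04 -6.03790645e-04] 0.1
```

View pics/top0.png

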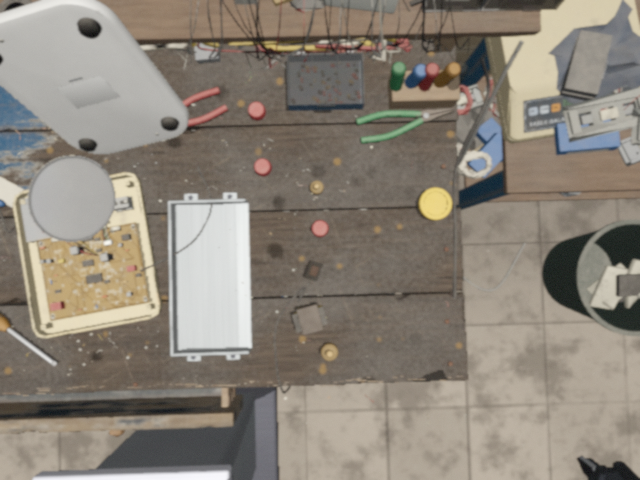

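View pics/side0.png

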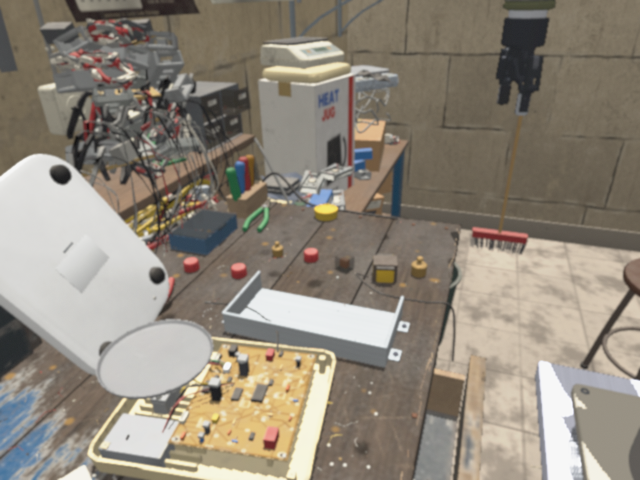

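The top view shows the row at about column 315: small weight (317,187), cap (320,228), relay (313,270), transformer (310,318), large weight (330,352). The tin is at (435,204) and the tray mouth at about column 250. There are three red caps, at (257,110), (262,166) and (320,228). The one at (320,228) fits, being farthest to the robot's right (-y = image right) and in the row. I'll confirm that in a crop and measure.

```bash
python3 - <<'E'
from h import *
im=cv2.imread("pics/top0.png")
c=im[150:375,160:460];cv2.imwrite("pics/crop0.png",cv2.resize(c,None,fx=2.65,fy=2.65,interpolation=cv2.INTER_CUBIC))
hsv=cv2.cvtColor(im,cv2.COLOR_BGR2HSV)
m=(((hsv[...,0]<8)|(hsv[...,0]>172))&(hsv[...,1]>110)&(hsv[...,2]>90)).astype(np.uint8)
n,_,s,ce=cv2.connectedComponentsWithStats(m)
for i in range(1,n):
    if s[i,4]>80: print(ce[i],s[i],ray("top",*ce[i],0.015).round(4))
for nme,u,v,z in[("small",317,187,.015),("relay",313,270,.02),("trafo",310,318,.03),("large",330,352,.02),("tin",435,204,.02),
 ("mouthfar",250,200,.037),("mouthnear",252,352,.037),("backfar",169,202,.037),("backnear",172,355,.037)]:
    print(nme,ray("top",u,v,z).round(4))
E
```

```text
small [ 0.6099 -0.3167  0.015 ]
relay [ 0.4736 -0.3068  0.02  ]
trafo [ 0.3972 -0.3003  0.03  ]
large [ 0.3405 -0.331   0.02  ]
tin [ 0.5765 -0.5098  0.02  ]
mouthfar [ 0.5887 -0.2089  0.037 ]
mouthnear [ 0.3471 -0.2073  0.037 ]
backfar [ 0.5886 -0.0795  0.037 ]
backnear [ 0.346  -0.0812  0.037 ]
```

View pics/crop0.png

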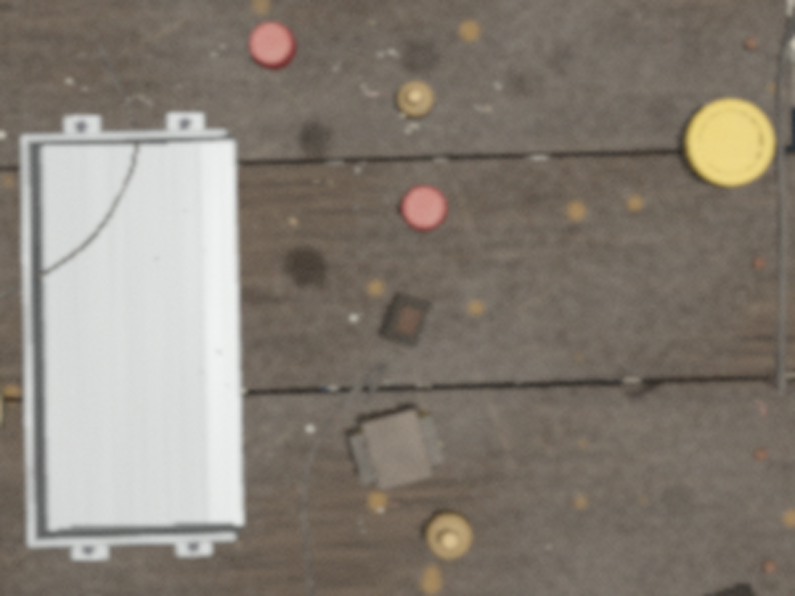

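The crop confirms the cap meant, at (320,228). It's in the row between the small weight and the relay. The relay is turned about 15-18° and the transformer about 10°. I'll push each part along +y with the fingers slightly apart and side by side along world x.

Call:
{"name": "carry_out", "arguments": {
  "commands": [
    [[0,0,0,0,0,-0.96],[0,0,0,0,0,-0.96],[0,0,0,0,0,-0.96],[0,0,0,0,0,-0.96],[0,0,0,0,0,-0.96],[0,0,0,0,0,-0.96],[0,0,0,0,0,-0.96],[0,0,0,0,0,-0.96],[0,0,0,0,0,-0.96],[0,0,0,0,0,-0.96],[0,0,0,0,0,-0.96],[0,0,0,0,0,-0.96],[0,0,0,0,0,0],[0,0,0,0,0,0]]
  ],
  "hand": 0.6,
  "force": 30
}}

```text
clock: 1.27
position: [0.2217, -0.5842, 0.2056]
ee_rot: [0.709, 0.705, 0.0, -0.0]
ft_force: [0.2, 0.5, -0.0]
grip_width: 0.198
grasp_force: 0.0
```

```bash
python3 - <<'E'
from h import *
for n,u,v,z in[("cap",320,228.1,.018),("relay",312.8,270.8,.026),("trafo",309.4,318.7,.036)]: print(n,ray("top",u,v,z).round(4))
o=get_obs();print(o["position"],o["ee_rot"],o["joint_pos"],o["grip_width"])
E
```

```text
cap [ 0.5417 -0.32    0.018 ]
relay [ 0.4725 -0.3066  0.026 ]
trafo [ 0.3968 -0.2994  0.036 ]
[ 0.22167817 -0.5842052   0.20557528] [ 7.08814268e-01  7.05395103e-01  1.57738517e-04 -2.39162882e-04] [ 1.31124642  0.34256889 -0.22665055  1.45264465  0.07718314  1.35567009
  1.07597098] 0.1978572856643653
```

Call:
{"name": "carry_out", "arguments": {
  "commands": [
    [[0.535,0.627,0,0,0,0.02],[0.535,0.627,0,0,0,0],[0.535,0.627,0,0,0,0],[0.535,0.627,0,0,0,0],[0.535,0.627,0,0,0,0],[0.535,0.627,0,0,0,0],[0.535,0.627,0,0,0,0],[0.535,0.627,0,0,0,0],[0.535,0.627,0,0,0,0],[0.535,0.627,0,0,0,0],[0,0,0.6,0,0,0],[0,0,0.6,0,0,0],[0,0,0.6,0,0,0],[0,0,0.6,0,0,0],[0,0,0.6,0,0,0],[0,0,0.6,0,0,0],[0,0,0.5,0,0,0],[0,0,0.3,0,0,0],[0,0,0,0,0,0],[0,0,0,0,0,0]]
  ]
}}

```text
clock: 2.93
position: [0.4734, -0.3712, 0.0301]
ee_rot: [0.709, 0.705, -0.0, -0.0]
ft_force: [0.8, -0.3, 0.5]
grip_width: 0.199
grasp_force: 0.0
```

Call:
{"name": "carry_out", "arguments": {
  "commands": [
    [[0,0,0.3,0,0,0],[0,0,0.25,0,0,0],[0.1,0,0,0,0,0],[0.12,0,0,0,0,0],[0.12,0,0,0,0,0],[0.12,0,0,0,0,0],[0.12,0,0,0,0,0],[0.12,0,0,0,0,0],[0.12,0,0,0,0,0],[0.12,0,0,0,0,0],[0.12,0,0,0,0,0],[0.12,0,0,0,0,0],[0.12,0,0,0,0,0],[0.12,0,0,0,0,0],[0.12,0,0,0,0,0],[0.12,0,0,0,0,0],[0.12,0,0,0,0,0],[0.12,0,0,0,0,0],[0.12,0,0,0,0,0],[0.12,0,0,0,0,0]]
  ]
}}

```text
clock: 4.6
position: [0.4737, -0.2851, 0.0079]
ee_rot: [0.708, 0.706, -0.0, 0.0]
ft_force: [-0.1, 0.0, 0.7]
grip_width: 0.204
grasp_force: 0.0
```

```bash
python3 - <<'E'
from h import *
im=snap("side","side1");cv2.imwrite("pics/s1.png",cv2.resize(im[180:400,180:480],None,fx=2.6,fy=2.6))
E
```

```text
(no output)
```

View pics/s1.png

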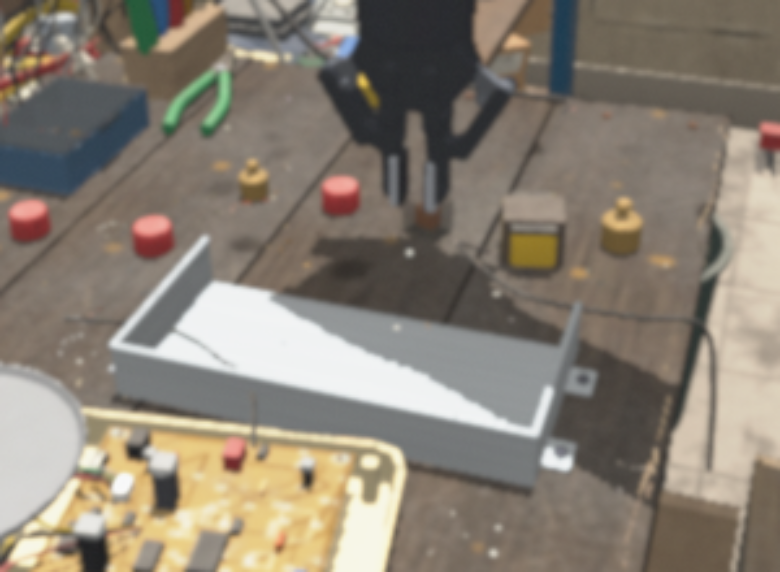

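The relay sits squarely in front of the two fingertips at crop (428,215), and the neighbours are untouched. I'll keep pushing.

Call:
{"name": "carry_out", "arguments": {
  "commands": [
    [[0.12,0,0,0,0,0],[0.12,0,0,0,0,0],[0.12,0,0,0,0,0],[0.12,0,0,0,0,0],[0.12,0,0,0,0,0],[0.12,0,0,0,0,0],[0.12,0,0,0,0,0],[0.12,0,0,0,0,0],[0.12,0,0,0,0,0],[0.12,0,0,0,0,0],[0.12,0,0,0,0,0],[0.12,0,0,0,0,0],[0.12,0,0,0,0,0],[0.12,0,0,0,0,0],[0.12,0,0,0,0,0],[0.12,0,0,0,0,0],[0.12,0,0,0,0,0],[0.12,0,0,0,0,0],[0.12,0,0,0,0,0],[0.12,0,0,0,0,0]]
  ]
}}

```text
clock: 6.32
position: [0.4741, -0.1892, 0.0079]
ee_rot: [0.708, 0.706, 0.0, 0.0]
ft_force: [0.8, 0.6, 0.3]
grip_width: 0.201
grasp_force: 0.0
```

Call:
{"name": "carry_out", "arguments": {
  "commands": [
    [[0.12,0,0,0,0,0],[0.12,0,0,0,0,0],[0.12,0,0,0,0,0],[0.12,0,0,0,0,0],[0.08,0,0,0,0,0],[0.04,0,0,0,0,0],[0,0,0,0,0,0],[-0.2,0,0,0,0,0],[-0.4,0,-0.3,0,0,0],[-0.3,0,-0.8,0,0,0],[0,0,-0.8,0,0,0],[0,0,0,0,0,0]]
  ]
}}

```text
clock: 7.32
position: [0.477, -0.2045, 0.0896]
ee_rot: [0.709, 0.705, 0.001, 0.004]
ft_force: [1.0, -0.3, -0.1]
grip_width: 0.199
grasp_force: 0.0
```

```bash
python3 - <<'E'
from h import *
im=snap("side","side2");a=cv2.resize(im[180:400,180:480],None,fx=1.8,fy=1.8)
b=snap("top","top2");cv2.imwrite("pics/s2.png",np.hstack([a[:,:400] if 0 else cv2.resize(a,(400,293)),cv2.resize(b[160:380,140:440],(400,293))]))
E
```

```text
(no output)
```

View pics/s2.png

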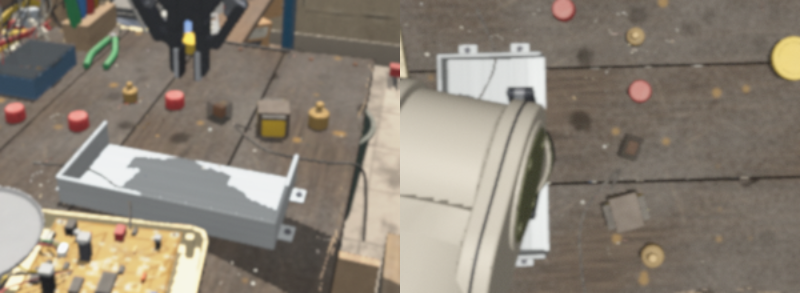

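The relay hasn't moved; it's still at its starting pixel. Before doing anything else I'll compare the reported TCP with where the fingers appear in the image.

```bash
python3 - <<'E'
from h import *
o=get_obs();p=o["position"];print(p,o["joint_pos"])
print("now side",proj("side",p),"top",proj("top",p))
print("side1 TCP(.4737,-.2851,.0079)",proj("side",[.4737,-.2851,.0079]))
print("cmp relay side",proj("side",[.4725,-.3066,.013]), "start tcp side",proj("side",[.2217,-.584,.2052]))
a=cv2.imread("pics/side1.png")[200:300,290:390];b=cv2.imread("pics/side2.png")[170:270,290:390];c=cv2.imread("pics/top2.png")[190:290,190:290]
cv2.imwrite("pics/cmp.png",np.hstack([cv2.resize(k,(260,260)) for k in (a,b,c)]))
E
```

```text
[ 0.47468192 -0.20295036  0.08503079] [ 0.74966264  0.23650924 -0.4836714   1.87154563  0.12619078  1.06055776
  0.21097993]
now side [322.89479579 254.7643154 ] top [243.38513229 272.18748152]
side1 TCP(.4737,-.2851,.0079) [339.18678318 270.3544208 ]
cmp relay side [343.32928692 262.17109425] start tcp side [506.81349555 128.98228628]
```

View pics/cmp.png

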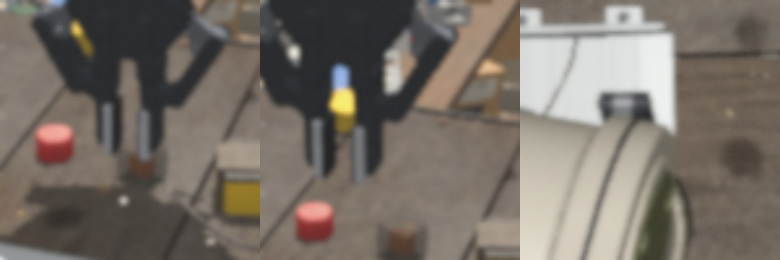

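In side1 the visible fingertips are at about (338,260), but the reported TCP projects to (339,270). So the tips ride roughly 20 mm higher than the reading and passed over the relay. I'll go back behind it and find the true height by touching the bench gently.

Call:
{"name": "carry_out", "arguments": {
  "commands": [
    [[-0.7,0,0,0,0,0],[-0.7,0,0,0,0,0],[-0.7,0,0,0,0,0],[-0.7,0,0,0,0,0],[-0.7,0,0,0,0,0],[-0.7,0,0,0,0,0],[0,0,0,0,0,0],[0,0,0.6,0,0,0],[0,0,0.6,0,0,0],[0,0,0.4,0,0,0],[0,0,0.2,0,0,0],[0,0,0,0,0,0],[0,0,0,0,0,0]]
  ]
}}

```text
clock: 8.5
position: [0.4732, -0.3694, 0.0116]
ee_rot: [0.708, 0.706, -0.0, -0.0]
ft_force: [-0.2, -0.1, 1.0]
grip_width: 0.199
grasp_force: 0.0
```

```bash
python3 - <<'E'
from h import *
im=snap("side","side3");snap("top","top3")
p=get_obs()["position"];print(p,proj("side",p),proj("top",p))
a=im[170:290,270:430];b=cv2.imread("pics/top3.png")[190:310,270:430]
cv2.imwrite("pics/cmp3.png",np.hstack([cv2.resize(k,None,fx=2.5,fy=2.5,interpolation=cv2.INTER_CUBIC) for k in (a,b)]))
E
```

```text
[ 0.47399931 -0.37005338  0.01295967] [352.12234541 246.12405858] [351.52373109 268.62439512]
```

View pics/cmp3.png

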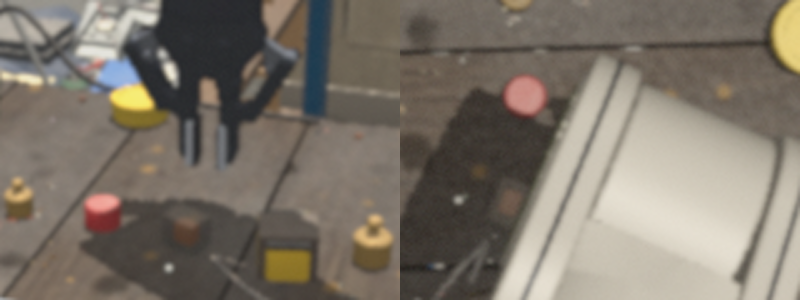

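Tips appear at about (352,236), against a prediction of (352,246). It's the same 10 px offset, so they are still in the air. I'll feel downward.

Call:
{"name": "carry_out", "arguments": {
  "commands": [
    [[0,0,0.1,0,0,0],[0,0,0.1,0,0,0],[0,0,0.1,0,0,0],[0,0,0,0,0,0],[0,0,0,0,0,0]]
  ]
}}

```text
clock: 9.02
position: [0.4732, -0.3695, -0.0003]
ee_rot: [0.708, 0.706, -0.0, -0.0]
ft_force: [-0.8, 0.7, -0.6]
grip_width: 0.202
grasp_force: 0.0
```

Call:
{"name": "carry_out", "arguments": {
  "commands": [
    [[0,0,0.05,0,0,0],[0,0,0.05,0,0,0],[0,0,0,0,0,0],[0,0,0,0,0,0]]
  ]
}}

```text
clock: 9.35
position: [0.4734, -0.3696, -0.0042]
ee_rot: [0.708, 0.706, 0.0, -0.0]
ft_force: [1.0, 0.1, -0.0]
grip_width: 0.201
grasp_force: 0.0
```

```bash
python3 - <<'E'
from h import *
for z in(0,.01,.02,.03,.04):print(z,proj("side",[.474,-.37,z]))
p=get_obs();print(p["position"],p["ft_force"])
E
```

```text
0 [352.03447529 251.93906782]
0.01 [352.09606528 247.46866531]
0.02 [352.15829981 242.95147936]
0.03 [352.22118906 238.38677171]
0.04 [352.28474342 233.77378848]
[ 0.47335464 -0.36957616 -0.00419805] [ 1.04025766  0.08266436 -0.04286681]
```

Reported z is below 0 with no contact. The image scale puts the offset at about 22 mm.

Call:
{"name": "carry_out", "arguments": {
  "commands": [
    [[0,0,0.05,0,0,0],[0,0,0.05,0,0,0],[0,0,0.05,0,0,0],[0,0,0.05,0,0,0],[0,0,0,0,0,0],[0,0,0,0,0,0]]
  ]
}}

```text
clock: 9.85
position: [0.4733, -0.3696, -0.0122]
ee_rot: [0.708, 0.706, -0.0, -0.0]
ft_force: [-0.1, -0.4, -0.6]
grip_width: 0.2
grasp_force: 0.0
```

Call:
{"name": "carry_out", "arguments": {
  "commands": [
    [[0,0,0.05,0,0,0],[0,0,0.05,0,0,0],[0,0,0,0,0,0]]
  ]
}}

```text
clock: 10.1
position: [0.4732, -0.3695, -0.0165]
ee_rot: [0.708, 0.706, -0.0, -0.0]
ft_force: [-0.6, -0.0, -0.2]
grip_width: 0.197
grasp_force: 0.0
```

Call:
{"name": "carry_out", "arguments": {
  "commands": [
    [[0,0,0.05,0,0,0],[0,0,0,0,0,0]]
  ]
}}

```text
clock: 10.27
position: [0.4732, -0.3695, -0.0184]
ee_rot: [0.708, 0.706, -0.0, -0.0]
ft_force: [-0.0, 0.3, 1.0]
grip_width: 0.202
grasp_force: 0.0
```

Call:
{"name": "carry_out", "arguments": {
  "commands": [
    [[0,0,0.05,0,0,0],[0,0,0,0,0,0]]
  ]
}}

```text
clock: 10.43
position: [0.4732, -0.3695, -0.0204]
ee_rot: [0.708, 0.706, -0.0, -0.0]
ft_force: [-0.5, 0.5, -0.5]
grip_width: 0.203
grasp_force: 0.0
```

Call:
{"name": "carry_out", "arguments": {
  "commands": [
    [[0,0,0.05,0,0,0],[0,0,0,0,0,0]]
  ]
}}

```text
clock: 10.6
position: [0.4732, -0.3695, -0.0224]
ee_rot: [0.708, 0.706, -0.0, -0.0]
ft_force: [-0.8, 0.2, -0.7]
grip_width: 0.204
grasp_force: 0.0
```

Call:
{"name": "carry_out", "arguments": {
  "commands": [
    [[0,0,0.05,0,0,0],[0,0,0,0,0,0]]
  ]
}}

```text
clock: 10.77
position: [0.4732, -0.3695, -0.0244]
ee_rot: [0.708, 0.706, -0.0, -0.0]
ft_force: [-0.2, -0.3, -0.4]
grip_width: 0.199
grasp_force: 0.0
```

```bash
python3 - <<'E'
from h import *
im=snap("side","side4")
o=get_obs();p=o["position"];print(p,o["ft_force"],proj("side",p))
a=im[170:290,270:430];cv2.imwrite("pics/s4.png",cv2.resize(a,None,fx=4,fy=4,interpolation=cv2.INTER_CUBIC))
E
```

```text
[ 0.47326551 -0.36954234 -0.02427802] [-1.90573036  0.00270433  0.10843925] [352.18079963 262.77245212]
```

View pics/s4.png

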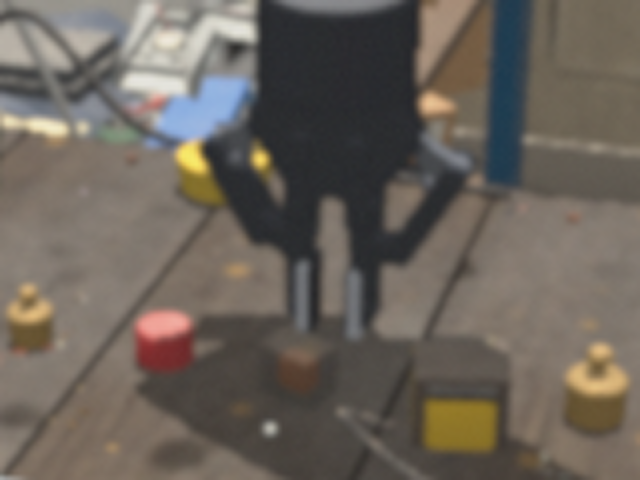

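The tips are now at about (352,253.5), which is bench level within a few mm. A couple more fine steps will fix the zero.

Call:
{"name": "carry_out", "arguments": {
  "commands": [
    [[0,0,0.04,0,0,0],[0,0,0,0,0,0]]
  ]
}}

```text
clock: 10.98
position: [0.4736, -0.3697, -0.025]
ee_rot: [0.708, 0.706, -0.0, 0.0]
ft_force: [-2.5, 1.6, 8.1]
grip_width: 0.205
grasp_force: 3.9
```

Call:
{"name": "carry_out", "arguments": {
  "commands": [
    [[0,0,0.04,0,0,0],[0,0,0,0,0,0]]
  ]
}}

```text
clock: 11.15
position: [0.4737, -0.3698, -0.0251]
ee_rot: [0.708, 0.706, -0.0, 0.0]
ft_force: [-9.0, 6.1, 23.8]
grip_width: 0.198
grasp_force: 12.0
```

Contact is at reported z = -0.025, so the tips sit 25 mm above the reading. I'll push at reported z ≈ -0.018, which is truly about 7 mm up.

Call:
{"name": "carry_out", "arguments": {
  "commands": [
    [[0,0,-0.24,0,0,0],[0,0,0,0,0,0],[0.1,0,0,0,0,0],[0.12,0,0,0,0,0],[0.12,0,0,0,0,0],[0.12,0,0,0,0,0],[0.12,0,0,0,0,0],[0.12,0,0,0,0,0],[0.12,0,0,0,0,0],[0.12,0,0,0,0,0],[0.12,0,0,0,0,0],[0.12,0,0,0,0,0],[0.12,0,0,0,0,0],[0.12,0,0,0,0,0],[0.12,0,0,0,0,0],[0.12,0,0,0,0,0],[0.12,0,0,0,0,0],[0.12,0,0,0,0,0],[0.12,0,0,0,0,0],[0.12,0,0,0,0,0]]
  ]
}}

```text
clock: 12.82
position: [0.4737, -0.2836, -0.0177]
ee_rot: [0.708, 0.706, -0.0, 0.0]
ft_force: [-0.6, -0.1, 0.7]
grip_width: 0.202
grasp_force: 0.2
```

```bash
python3 - <<'E'
from h import *
im=snap("side","side5")
a=im[190:340,240:440];cv2.imwrite("pics/s5.png",cv2.resize(a,None,fx=3,fy=3,interpolation=cv2.INTER_CUBIC))
E
```

```text
(no output)
```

View pics/s5.png

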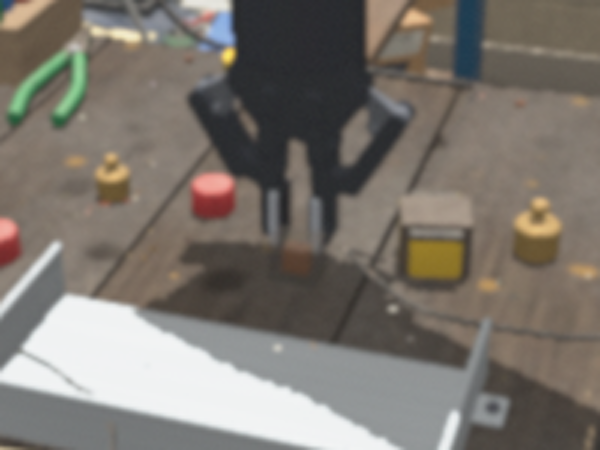

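The relay is now moving with the fingers, from (343,262) to about (339,275) px. I have one view left, so I'll check numerically from here on.

Call:
{"name": "carry_out", "arguments": {
  "commands": [
    [[0.12,0,0,0,0,0],[0.12,0,0,0,0,0],[0.12,0,0,0,0,0],[0.12,0,0,0,0,0],[0.12,0,0,0,0,0],[0.12,0,0,0,0,0],[0.12,0,0,0,0,0],[0.12,0,0,0,0,0],[0.12,0,0,0,0,0],[0.12,0,0,0,0,0],[0.12,0,0,0,0,0],[0.12,0,0,0,0,0],[0.12,0,0,0,0,0],[0.12,0,0,0,0,0],[0.12,0,0,0,0,0],[0.12,0,0,0,0,0],[0.12,0,0,0,0,0],[0.12,0,0,0,0,0],[0.12,0,0,0,0,0],[0.12,0,0,0,0,0]]
  ]
}}

```text
clock: 14.53
position: [0.474, -0.1875, -0.0177]
ee_rot: [0.708, 0.706, -0.0, -0.0]
ft_force: [0.1, -0.3, -0.4]
grip_width: 0.198
grasp_force: 0.2
```

Call:
{"name": "carry_out", "arguments": {
  "commands": [
    [[0.12,0,0,0,0,0],[0.12,0,0,0,0,0],[0.12,0,0,0,0,0],[0.12,0,0,0,0,0],[0.12,0,0,0,0,0],[0.08,0,0,0,0,0],[0.04,0,0,0,0,0],[0,0,0,0,0,0],[-0.1,0,0,0,0,0],[-0.3,0,0,0,0,0],[0,0,-0.4,0,0,0],[0,0,-0.8,0,0,0],[0,0,-0.8,0,0,0],[0,0,-0.2,0,0,0],[-0.9,0,0,0,0,0],[-0.9,0,0,0,0,0],[-0.9,0,0,0,0,0],[-0.9,0,0,0,0,0],[-0.9,0,0,0,0,0],[0,0,0,0,0,0]]
  ]
}}

```text
clock: 16.2
position: [0.4701, -0.365, 0.0698]
ee_rot: [0.712, 0.702, -0.002, 0.001]
ft_force: [-1.3, -0.8, -0.4]
grip_width: 0.203
grasp_force: 0.0
```

```bash
cat > tray.py <<'E'
from h import *
# dark/coloured blobs inside the tray quad (side view), compared with the first picture
def blobs(name):
    im=snap("side",name);hsv=cv2.cvtColor(im,cv2.COLOR_BGR2HSV)
    q=np.array([proj("side",[x,y,.003]) for x,y in((.355,-.23),(.583,-.23),(.583,-.09),(.355,-.09))]).astype(np.int32)
    m=np.zeros(im.shape[:2],np.uint8);cv2.fillPoly(m,[q],1)
    k=((hsv[...,1]>70)&(m>0)).astype(np.uint8)
    n,_,s,c=cv2.connectedComponentsWithStats(k)
    for i in range(1,n):
        if s[i,4]>25:
            x,y,w,h,a=s[i];print(c[i].round(1),s[i],"bottom:",ray("side",x+w/2,y+h,.002).round(3),"centre@.012:",ray("side",*c[i],.012).round(3))
E
python3 -c "
from tray import *
blobs('side6');print(get_obs()['position'])"
```

```text
[313.2 317. ] [309 312   9  11  84] bottom: [ 0.468 -0.136  0.002] centre@.012: [ 0.469 -0.138  0.012]
[ 0.47110834 -0.36098415  0.06962972]
```

Relay coil is at (0.469, -0.138), so the relay is wholly behind the lip (y > -0.187). Next, the cap.

Call:
{"name": "carry_out", "arguments": {
  "commands": [
    [[0,0.45,0,0,0,0],[0,0.45,0,0,0,0],[0,0.45,0,0,0,0],[0,0.4,0,0,0,0],[0,0,0,0,0,0],[0,0,0.6,0,0,0],[0,0,0.6,0,0,0],[0,0,0.4,0,0,0],[0,0,0.2,0,0,0],[0,0,0,0,0,0],[0,0,0,0,0,0]]
  ]
}}

```text
clock: 17.17
position: [0.5433, -0.3557, -0.0012]
ee_rot: [0.708, 0.706, -0.0, 0.0]
ft_force: [0.1, -0.1, 0.8]
grip_width: 0.2
grasp_force: 0.0
```

Call:
{"name": "carry_out", "arguments": {
  "commands": [
    [[-0.2,-0.03,0,0,0,0],[0,0,0.22,0,0,0],[0,0,0.2,0,0,0],[0,0,0,0,0,0],[0.1,0,0,0,0,0],[0.12,0,0,0,0,0],[0.12,0,0,0,0,0],[0.12,0,0,0,0,0],[0.12,0,0,0,0,0],[0.12,0,0,0,0,0],[0.12,0,0,0,0,0],[0.12,0,0,0,0,0],[0.12,0,0,0,0,0],[0.12,0,0,0,0,0],[0.12,0,0,0,0,0],[0.12,0,0,0,0,0],[0.12,0,0,0,0,0],[0.12,0,0,0,0,0],[0.12,0,0,0,0,0],[0.12,0,0,0,0,0]]
  ]
}}

```text
clock: 18.83
position: [0.5425, -0.287, -0.0185]
ee_rot: [0.708, 0.706, -0.0, 0.0]
ft_force: [0.3, -1.4, 0.2]
grip_width: 0.198
grasp_force: 0.2
```

```bash
python3 - <<'E'
from h import *
im=snap("side","side7");hsv=cv2.cvtColor(im,cv2.COLOR_BGR2HSV)
k=(((hsv[...,0]<8)|(hsv[...,0]>172))&(hsv[...,1]>130)&(hsv[...,2]>80)).astype(np.uint8)
n,_,s,c=cv2.connectedComponentsWithStats(k)
for i in range(1,n):
    if s[i,4]>40 and c[i][1]<320 and c[i][1]>230: print(c[i],s[i],ray("side",*c[i],.01))
E
```

```text
[499.22321429 236.91964286] [473 232  53  11 224] [ 0.20507258 -0.4999266   0.01      ]
[191.54455446 267.31683168] [185 262  14  10 101] [ 0.73317273 -0.21030808  0.01      ]
[238.51020408 273.39795918] [232 269  14  10  98] [ 0.64060151 -0.21783466  0.01      ]
[299.47826087 272.51304348] [292 268  16  10 115] [ 0.53783947 -0.25356984  0.01      ]
```

The cap is moving with the fingers, at (0.538, -0.254).

Call:
{"name": "carry_out", "arguments": {
  "commands": [
    [[0.12,0,0,0,0,0],[0.12,0,0,0,0,0],[0.12,0,0,0,0,0],[0.12,0,0,0,0,0],[0.12,0,0,0,0,0],[0.12,0,0,0,0,0],[0.12,0,0,0,0,0],[0.12,0,0,0,0,0],[0.12,0,0,0,0,0],[0.12,0,0,0,0,0],[0.12,0,0,0,0,0],[0.12,0,0,0,0,0],[0.12,0,0,0,0,0],[0.12,0,0,0,0,0],[0.12,0,0,0,0,0],[0.12,0,0,0,0,0],[0.12,0,0,0,0,0],[0.12,0,0,0,0,0],[0.12,0,0,0,0,0],[0.12,0,0,0,0,0]]
  ]
}}

```text
clock: 20.55
position: [0.5429, -0.191, -0.0185]
ee_rot: [0.708, 0.706, -0.0, 0.0]
ft_force: [-0.1, -0.0, 0.3]
grip_width: 0.198
grasp_force: 0.2
```

Call:
{"name": "carry_out", "arguments": {
  "commands": [
    [[0.12,0,0,0,0,0],[0.12,0,0,0,0,0],[0.12,0,0,0,0,0],[0.12,0,0,0,0,0],[0.08,0,0,0,0,0],[0.04,0,0,0,0,0],[0,0,0,0,0,0],[-0.1,0,0,0,0,0],[-0.3,0,0,0,0,0],[0,0,-0.4,0,0,0],[0,0,-0.8,0,0,0],[0,0,-0.8,0,0,0],[0,0,-0.2,0,0,0],[-0.9,0,0,0,0,0],[-0.9,0,0,0,0,0],[-0.9,0,0,0,0,0],[-0.9,0,0,0,0,0],[-0.6,0,0,0,0,0],[0,0,0,0,0,0]]
  ]
}}

```text
clock: 22.13
position: [0.5392, -0.3601, 0.0689]
ee_rot: [0.712, 0.703, -0.002, 0.001]
ft_force: [1.3, -0.2, 0.1]
grip_width: 0.196
grasp_force: 0.0
```

```bash
python3 -c "
from tray import *
blobs('side8');print(get_obs()['position'])"
```

```text
[271.1 306.9] [264 299  16  17 222] bottom: [ 0.536 -0.133  0.002] centre@.012: [ 0.542 -0.142  0.012]
[313.2 317. ] [309 312   9  11  84] bottom: [ 0.468 -0.136  0.002] centre@.012: [ 0.469 -0.138  0.012]
[ 0.54027828 -0.35636414  0.06883487]
```

The cap is at (0.542, -0.142), wholly behind the lip. Last, the transformer.

Call:
{"name": "carry_out", "arguments": {
  "commands": [
    [[-0.3,-0.5,0,0,0,0],[0,-0.6,0,0,0,0],[0,-0.6,0,0,0,0],[0,-0.6,0,0,0,0],[0,-0.6,0,0,0,0],[0,-0.5,0,0,0,0],[0,-0.22,0,0,0,0],[0,0,0,0,0,0],[0,0,0.4,0,0,0],[0,0,0.4,0,0,0],[0,0,0,0,0,0],[0,0,0,0,0,0]]
  ]
}}

```text
clock: 23.18
position: [0.3982, -0.362, 0.0371]
ee_rot: [0.708, 0.706, 0.0, -0.001]
ft_force: [-0.1, 0.2, 0.5]
grip_width: 0.201
grasp_force: 0.0
```

Call:
{"name": "carry_out", "arguments": {
  "commands": [
    [[0,0,0.4,0,0,0],[0,0,0.4,0,0,0],[0,0,0.35,0,0,0],[0,0,0.2,0,0,0],[0,0,0,0,0,0],[0,0,0,0,0,0],[0.1,0,0,0,0,0],[0.1,0,0,0,0,0],[0.1,0,0,0,0,0],[0.1,0,0,0,0,0],[0.1,0,0,0,0,0],[0.1,0,0,0,0,0],[0.1,0,0,0,0,0],[0.1,0,0,0,0,0],[0.1,0,0,0,0,0],[0.1,0,0,0,0,0],[0.1,0,0,0,0,0],[0.1,0,0,0,0,0],[0.1,0,0,0,0,0],[0.1,0,0,0,0,0]]
  ]
}}

```text
clock: 24.85
position: [0.3977, -0.3066, -0.0165]
ee_rot: [0.708, 0.706, 0.0, 0.0]
ft_force: [1.4, -2.1, 1.0]
grip_width: 0.199
grasp_force: 0.6
```

```bash
cat > yel.py <<'E'
from h import *
import sys
im=snap("side",sys.argv[1]);hsv=cv2.cvtColor(im,cv2.COLOR_BGR2HSV)
k=((hsv[...,0]>18)&(hsv[...,0]<35)&(hsv[...,1]>150)&(hsv[...,2]>70)).astype(np.uint8)
n,_,s,c=cv2.connectedComponentsWithStats(k)
for i in range(1,n):
    if s[i,4]>60 and 320<c[i][0]<440 and c[i][1]>230: print(c[i],s[i],ray("side",*c[i],.015))
E
python3 yel.py side9
```

```text
[376.50731707 281.13170732] [368 275  18  14 205] [ 0.39956689 -0.26024594  0.015     ]
```

Call:
{"name": "carry_out", "arguments": {
  "commands": [
    [[0.1,0,0,0,0,0],[0.1,0,0,0,0,0],[0.1,0,0,0,0,0],[0.1,0,0,0,0,0],[0.1,0,0,0,0,0],[0.1,0,0,0,0,0],[0.1,0,0,0,0,0],[0.1,0,0,0,0,0],[0.1,0,0,0,0,0],[0.1,0,0,0,0,0],[0.1,0,0,0,0,0],[0.1,0,0,0,0,0],[0.1,0,0,0,0,0],[0.1,0,0,0,0,0],[0.1,0,0,0,0,0],[0.1,0,0,0,0,0],[0.1,0,0,0,0,0],[0.1,0,0,0,0,0],[0.1,0,0,0,0,0],[0.1,0,0,0,0,0]]
  ]
}}

```text
clock: 26.57
position: [0.3981, -0.2269, -0.0163]
ee_rot: [0.709, 0.706, 0.0, 0.0]
ft_force: [1.2, -2.9, 1.6]
grip_width: 0.206
grasp_force: 1.1
```

```bash
python3 yel.py side10
```

```text
[364.00865801 306.9004329 ] [355 300  19  15 231] [ 0.40108563 -0.1828532   0.015     ]
```

Tracking well. I'll finish the push with about 62 mm more, then retreat high.

Call:
{"name": "carry_out", "arguments": {
  "commands": [
    [[0.1,0,0,0,0,0],[0.1,0,0,0,0,0],[0.1,0,0,0,0,0],[0.1,0,0,0,0,0],[0.1,0,0,0,0,0],[0.1,0,0,0,0,0],[0.1,0,0,0,0,0],[0.1,0,0,0,0,0],[0.1,0,0,0,0,0],[0.1,0,0,0,0,0],[0.1,0,0,0,0,0],[0.1,0,0,0,0,0],[0.1,0,0,0,0,0],[0.1,0,0,0,0,0],[0.08,0,0,0,0,0],[0.04,0,0,0,0,0],[0,0,0,0,0,0],[-0.1,0,0,0,0,0],[-0.2,0,0,0,0,0],[-0.3,0,0,0,0,0]]
  ]
}}

```text
clock: 28.28
position: [0.3981, -0.1905, -0.0165]
ee_rot: [0.708, 0.706, 0.0, -0.0]
ft_force: [0.5, 0.7, 0.3]
grip_width: 0.202
grasp_force: 0.0
```

Call:
{"name": "carry_out", "arguments": {
  "commands": [
    [[0,0,-0.4,0,0,0],[0,0,-0.8,0,0,0],[0,0,-0.8,0,0,0],[0,0,-0.8,0,0,0],[0,0,-0.8,0,0,0],[-0.9,0,0,0,0,0],[-0.9,0,0,0,0,0],[-0.9,0,0,0,0,0],[-0.9,0,0,0,0,0],[-0.9,0,0,0,0,0],[-0.9,0,0,0,0,0],[-0.9,0,0,0,0,0],[0,0,0,0,0,0],[0,0,0,0,0,0],[0,0,0,0,0,0]]
  ]
}}

```text
clock: 29.53
position: [0.3965, -0.4426, 0.127]
ee_rot: [0.709, 0.705, 0.0, -0.0]
ft_force: [-0.2, -0.0, -0.4]
grip_width: 0.203
grasp_force: 0.0
```

```bash
python3 - <<'E'
from h import *
a=snap("top","top11");b=snap("side","side11");print(get_obs()["position"],get_obs()["joint_velocities"].__abs__().max())
ref=cv2.imread("pics/top0.png")
for n,u,v,r in(("small",317,187,10),("large",330,352,11),("tin",435,204,20)):
    t=ref[v-r:v+r,u-r:u+r];m=cv2.matchTemplate(a[v-r-15:v+r+15,u-r-15:u+r+15],t,cv2.TM_CCOEFF_NORMED);_,s,_,l=cv2.minMaxLoc(m);print(n,s,l[0]-15,l[1]-15)
cv2.imwrite("pics/fin.png",np.hstack([cv2.resize(a[160:380,150:460],(400,284)),cv2.resize(b[200:370,200:440],(400,284))]))
E
```

```text
[ 0.39721743 -0.44156233  0.12754426] 0.00886156475402952
small 0.9969828724861145 0 0
large 0.9172760844230652 -1 -1
tin 0.9995202422142029 0 0
```

View pics/fin.png

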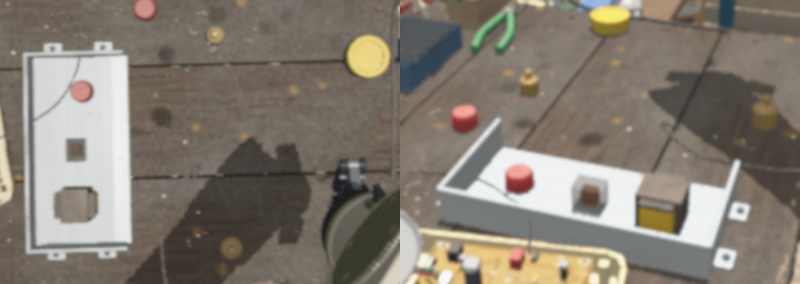

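All three parts lie on the flat floor, with right edges at columns 92, 86 and 97 against the lip line at about 115. Both weights and the tin are at their original pixels (large weight about (329,352) before and after), and the robot is clear. Handing in.

```bash
python3 -c "
from workcell import hand_in
print(hand_in())"
```

```text
the job is handed in; nothing more can be done
None
```

I swept the relay, screw cap and transformer into the tray, all wholly behind the lip on its flat floor with the weights and tin where they stood, and handed the job in at about 30 s; the first pass went over the relay without touching it, because the fingertips ride 25 mm above the reported height.

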